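# Tip the tile back in its rack and flip the keeper over

### The arm

A 6-joint arm with a two-finger parallel gripper is mounted at the origin on the work surface. World frame = base frame: x ahead of the robot, y to its left, z up, the work surface at z = 0. Lengths are in m, angles in rad, forces in N, time in s.
With the tool pointing down it reaches from about 0.325 to 0.75 m from the base axis. Payload 7.6 kg.
Tool frame: the origin (TCP) lies at the very end of the fingers, on their centre line; the grasp point (between the pads) lies 19 mm behind it; z points along the fingers, y is the direction in which the jaws open and shut (so a half turn about z gives the same grasp; the last joint's range is limited). The gripper opens to 85 mm and grips with 20 to 120 N. Pads are 22 mm wide; open, the fingers measure 114 mm over their backs; the gripper's body (76 mm by 85 mm) begins 54 mm behind the grasp point. The pads swing forward as they close: fully open they stand 13 mm farther back than shut.
Start: joints at [1.156, 0.052, 1.401, -0, 1.689, -0.07], TCP at [0.177, 0.494, 0.231] pointing down, gripper open.
Joint ranges: [-2.9, 2.9], [-0.91, 2.17], [0.12, 2.37], [-1.06, 4.2], [0.26, 2.73], [-2.93, 2.93]. Speed limits (rad/s): [2.57, 2.57, 3.01, 3.14, 3.14, 3.14].

### API

Orientations are given as a unit quaternion [x, y, z, w].
In Python, from station import r gives the robot as it stands.
- The arm moves only by the tool carry_out, never from a script. Its argument "moves" is a list of rows, each a list of 7 numbers: the shift along the tool's x, y, z in mm, then the turn, a rotation vector about the tool's x, y, z in degrees, then the finger opening in mm, from 0 to 85.4. A call has 1 to 8 rows; each row is the pose to reach, as a shift and turn from the pose commanded when the call began, along the tool's axes at that moment; what a row does not reach only later rows make up. A row lasts 1/8 s, in which the tool goes at most 62.5 mm and 10.7 degrees, less where a joint would pass 70% of its speed; a pose out of reach is approached as far as the arm can. A call with a gripper value outside its range is refused whole. The fingers move at their own pace and stop on an object; the grip force is fixed at half the most. Time passes only in rows, so rows that repeat a pose let the fingers close. It gives the time, the measured TCP pose, the force and the opening at its end, in the units of the state.
- r.sense(): the state, without advancing time (a new reading comes with each control period).
- r.get_image(name): name is "scene" or "top" or "wrist"; returns the picture (400x640x3 uint8, red, green, blue); there is no depth.
- r.camera_model(name): a dict with "camera_matrix" (3x3 intrinsics, pixels), "D" ([k1, k2, p1, p2, k3] as OpenCV has them; the pictures are not rectified), "world_from_camera" (4x4, takes a point from camera to world coordinates); the wrist camera has in their place "hand_eye" (4x4, takes a point from camera to tool coordinates, whose origin is the TCP and whose axes are the flange's). Camera axes: x right, y down, z forward; pixel columns grow to the right and rows downward; lengths in m; the calibration is good to about 2 mm. A picture is of the moment at which its call begins: read the wrist's pose just before it. camera_model takes no time and is no camera call.
- r.job_done(): hands the job in, once; it reports no verdict.
The state is a dict: "time_s": time; "joint_positions": joint angles; "dq": joint speeds; "joint_torque": joint torques, N m; "ee_pos": TCP position; "ee_rot": TCP orientation; "wrist_force": force on the tool from outside, world axes, zero at the start; "wrist_torque": the same for the moment, N m; "opening": opening from 0.0 (shut) to 1.0 (fully open).
Only numpy, scipy, OpenCV 4.12 (cv2) and the standard library are available. Lean on these libraries where they do the work, as an engineer would, in place of code of your own. Each camera call takes 0.05 s, during which the arm holds its last target.

### The job

One of the three tiles in the rack has tipped towards the robot. Gently push its top away from the robot until it leans back against the rack's rail like the other two, then push the green keeper bar, which is thrown open behind the tiles, over their tops so that it comes fully down in front of them. Only push with the fingers: do not pinch or lift anything, and leave the other two tiles and everything else on the table undisturbed.

Things in the scene. Friction and masses are not known exactly. Their poses are not given: they have to be found in the camera images.
- rack: Fixed yellow tile rack, wooden base 150 x 470 x 20 mm. Origin on the table under the middle of the groove; x away from the robot, y along the groove. Groove 17.5 mm wide, floor 20 mm up; front lip 30, back lip 12 mm high. Tile places at y about -135, 0, 135. Back rail the tiles lean on: 10 mm round, along y, at x = 23, 99 mm up. End posts at y = +-221, 120 mm high
- tile_a_top (a point): Middle of the top edge of the tile tipped towards the robot (in any of the 3 places): white ceramic, blue ring, 110 x 110 x 8 mm, about 200 g, loose in the groove. At the start about 30 mm on the robot's side (-x) of the groove's middle, 125 mm above the table; leaning on the rail about 21 mm beyond it (+x), 127 mm up. Pushed just past upright it may stay standing: push on to the rail
- tile_a_center (a point): Centre of that same tile; its axes: x through its thickness (away from the robot), z up along the tile
- tile_b_top (a point): Middle of the top edge of an equal tile that already leans back; leave it alone
- tile_c_top (a point): Middle of the top edge of the other equal tile that already leans back; leave it alone
- keeper (a joint): Angle (rad) of the keeper, a green U-shaped round bar hinged at the end posts about the rack's y at x = 42, 105 mm up; arms 75 mm long at y = +-234. 0 = thrown open as at the start, leaning 45 degrees beyond upright, away from the robot; 0.785 = arms upright; 2.62 = fully down in front of the tiles, at its stop. Damped; past upright it falls on by its own weight
- keeper_bar (a point): Middle of the keeper's cross bar (468 mm along the rack's y, 10 mm round; keeper 150 g). At the start at x = 95 in the rack's frame, 158 mm above the table; upright at 180 mm; down at x = -29, about 85 mm up
- spoon_a: White ceramic spoon rest, 86 mm round dish with a handle, 200 mm long over all, 26 mm high, origin under the dish; bystander
- spoon_b: The like spoon rest elsewhere on the table; bystander
- vase: White bisque vase, 84 mm wide, 135 mm high, origin under its middle; bystander
- jar: White glaze jar with a blue cap, 68 mm wide, 85 mm high, origin under its middle; bystander
- brush: Brush with a dark wooden handle, 190 mm long, lying; bystander
Not all that is in view belongs to the job. What is shaped like the part that bears tile_a_top but turquoise or yellow is not meant.

How it is judged:
By the outcome, as a careful person would: the job done as asked, in the order asked, and still so for the second after the job is handed in, with the robot touching nothing.
It also fails if it takes over 48 s, if anything falls off the work surface, if the arm or the gripper's body presses on something with over 40 N, if the wrist force passes 120 N, or if a joint passes its speed limit or range.

## Working session

There is one attempt and no reset: what is moved stays moved. The work goes in short steps, Python scripts to look and compute and a tool call to move; the robot and the scene stay as the last step left them, time stands still between calls to the robot, and variables do not carry over. Pictures are saved under pics/ and viewed, and the job is handed in when it is done.

Besides the shell and the picture viewer there is one more tool, called after ">>>" in YAML: its name, and indented under it one key for each argument. carry_out: Moves the arm, as the interface text tells. Its arguments: {"type":"object","properties":{"moves":{"type":"array"}},"required":["moves"]}

```bash
mkdir -p pics; ls; python3 - <<'E'
from station import r
import cv2,json
s=r.sense();print(s)
for n in("scene","top","wrist"):
    cv2.imwrite(f"pics/{n}0.png",r.get_image(n)[:,:,::-1]);m=r.camera_model(n);print(n,m)
E
```

```text
pics
{'time_s': 0.0, 'joint_positions': array([ 1.15571685e+00,  5.28282592e-02,  1.40174608e+00,  3.32906470e-07,
        1.68863452e+00, -7.02981534e-02]), 'dq': array([ 0.00228822,  0.00046937, -0.00093775, -0.00160915, -0.00036569,
        0.00164215]), 'joint_torque': array([-3.11171709e-05, -3.81675160e+01, -3.60179150e+01, -2.11645647e-04,
        6.52529765e-03, -1.44174055e-05]), 'ee_pos': array([0.17729442, 0.49382066, 0.23046612]), 'ee_rot': array([ 1.71537987e-01,  9.85177175e-01, -7.84381849e-04, -1.94358483e-04]), 'wrist_force': array([ 0.13774891, -0.54033926,  0.33326437]), 'wrist_torque': array([ 0.04546834, -0.03776569,  0.07047622]), 'opening': 1.0001712757329557}
scene {'camera_matrix': array([[403.8214488 ,   0.        , 325.79518832],
       [  0.        , 403.8214488 , 204.24876762],
       [  0.        ,   0.        ,   1.        ]]), 'D': array([-0.06958714,  0.        ,  0.        ,  0.        ,  0.        ]), 'world_from_camera': array([[-0.47299576,  0.69986359, -0.53522515,  1.19422339],
       [ 0.88095557,  0.38523335, -0.27479548,  0.33870622],
       
[... 541 characters left out ...]
3 , -0.97854344,  1.3163362 ],
       [ 0.        ,  0.        ,  0.        ,  1.        ]])}
wrist {'camera_matrix': array([[278.76521659,   0.        , 318.46730632],
       [  0.        , 278.76521659, 199.75122944],
       [  0.        ,   0.        ,   1.        ]]), 'D': array([0.00195376, 0.        , 0.        , 0.        , 0.        ]), 'hand_eye': array([[ 1.59775440e-04, -9.62414387e-01, -2.71585201e-01,
         6.93477564e-02],
       [ 9.99999967e-01,  2.09045579e-04, -1.52486355e-04,
        -4.22791398e-04],
       [ 2.03528748e-04, -2.71585168e-01,  9.62414389e-01,
        -1.43310027e-01],
       [ 0.00000000e+00,  0.00000000e+00,  0.00000000e+00,
         1.00000000e+00]])}
```

View pics/scene0.png

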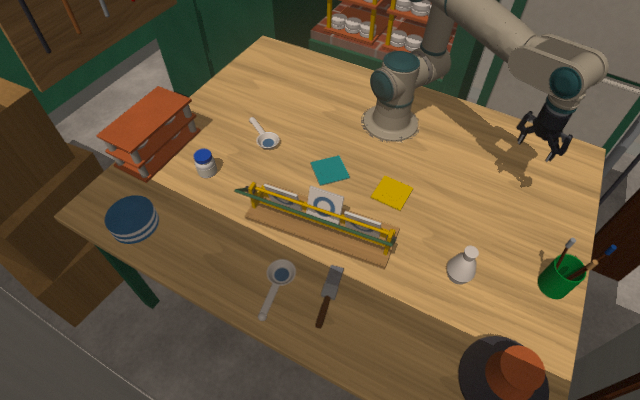

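View pics/top0.png

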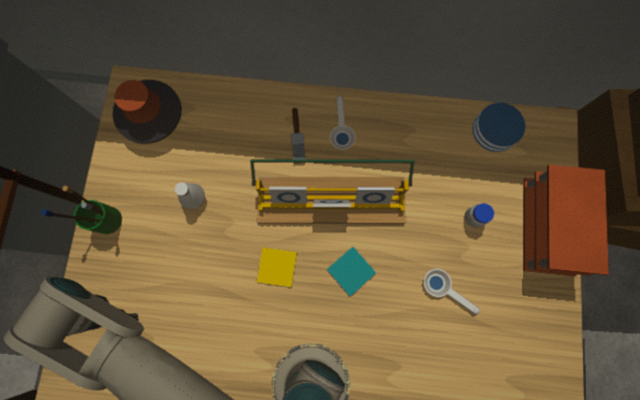

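View pics/wrist0.png

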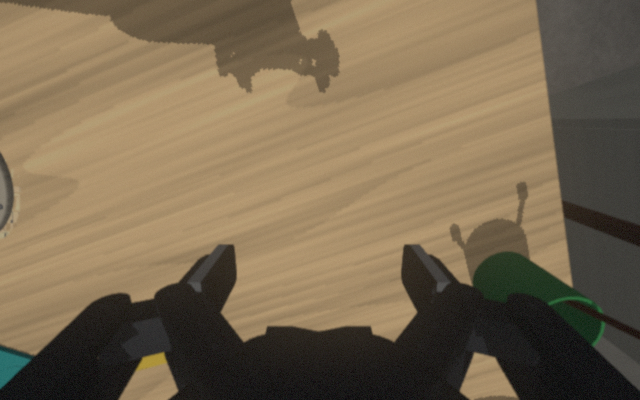

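The scene and top views show three white ringed tiles in the rack. The left and right ones lean back (top view about (289,197) and (375,197)) and the middle one, at (331,204), is tipped. The turquoise tile at (351,271) and yellow tile at (277,267) on the table are decoys. I'll enlarge this to confirm and fit the rack's pose.

```bash
python3 - <<'E'
import cv2
a=cv2.imread("pics/top0.png")[140:240,235:425];cv2.imwrite("pics/topc.png",cv2.resize(a,None,fx=4.2,fy=4.2,interpolation=cv2.INTER_CUBIC))
a=cv2.imread("pics/scene0.png")[165:275,225:410];cv2.imwrite("pics/scenec.png",cv2.resize(a,None,fx=4.2,fy=4.2,interpolation=cv2.INTER_CUBIC))
E
```

```text
(no output)
```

View pics/topc.png

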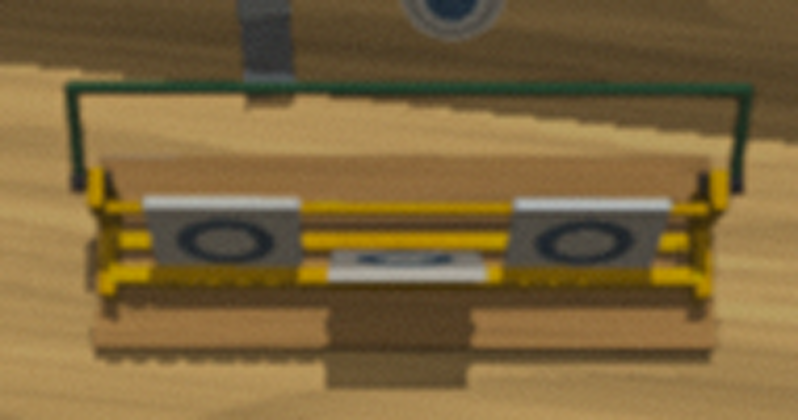

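View pics/scenec.png

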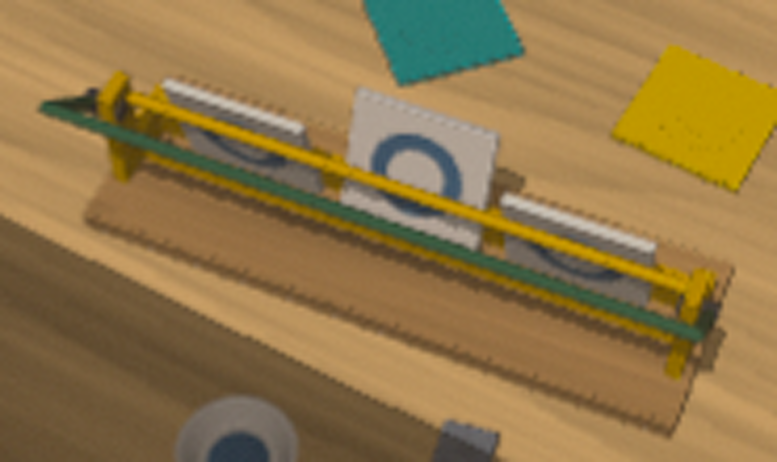

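```bash
cat > h.py <<'E'
from station import r
import cv2,numpy as np
def proj(n,P):
    m=r.camera_model(n);T=np.linalg.inv(m["world_from_camera"])
    return cv2.projectPoints(np.atleast_2d(P).astype(float),cv2.Rodrigues(T[:3,:3])[0],T[:3,3],m["camera_matrix"],m["D"])[0][:,0]
def rack(p,L):
    L=np.atleast_2d(L)/1000;c,s=np.cos(p[2]),np.sin(p[2])
    return L@np.array([[c,-s,0],[s,c,0],[0,0,1]]).T+[p[0],p[1],0]
E
python3 - <<'E'
from h import *
from scipy.optimize import least_squares
top=[((95,234,158),(72,88)),((95,-234,158),(748,90)),((21,135,127),(222,203)),((21,-135,127),(592,204)),((-30,0,125),(408,273)),((23,221,104),(105,207)),]
sc=[((95,-234,158),(45,108)),((95,234,158),(700,335)),((21,-135,127),(234,107)),((21,135,127),(578,224)),((-30,0,125),(428,112))]
def f(p):
    a=proj("top",rack(p,[t[0] for t in top]))-(np.array([t[1] for t in top])/4.2+[235,140])
    b=proj("scene",rack(p,[t[0] for t in sc]))-(np.array([t[1] for t in sc])/4.2+[225,165])
    return np.r_[a,b].ravel()
s=least_squares(f,[.5,0,0],loss="soft_l1");print(s.x);print(f(s.x).reshape(-1,2).round(1))
np.save("rack.npy",s.x)
p=s.x
for n,k in(("scene",1),("top",1)):
    im=cv2.imread(f"pics/{n}0.png")
print(rack(p,[[-30,0,125],[95,0,158],[0,0,0],[95,234,158],[95,-234,158],[-29,0,85]]))
E
```

```text
[ 0.54845006 -0.00442481  0.10132867]
[[-0.8 -0.3]
 [-0.7 -0.3]
 [-2.1 -0.3]
 [ 1.5 -0.3]
 [-0.5  0.3]
 [-2.2 -0.2]
 [-0.4 -0.4]
 [-1.2 -0.4]
 [-2.5 -1.3]
 [ 0.7 -0.4]
 [-0.6 -0.6]]
[[ 0.51860394 -0.00745947  0.125     ]
 [ 0.64296277  0.00518495  0.158     ]
 [ 0.54845006 -0.00442481  0.        ]
 [ 0.61929241  0.23798468  0.158     ]
 [ 0.66663312 -0.22761478  0.158     ]
 [ 0.51959881 -0.00735831  0.085     ]]
```

The enlarged crops confirm that the middle tile, at top (332,205) and scene (327,200), is white with a blue ring and tipped towards the robot. The rack fit has residuals of 2.5 px or less. Next I'll work out the moves.

```bash
cat >> h.py <<'E'
from scipy.spatial.transform import Rotation as R
p=np.load("rack.npy") if __import__("os").path.exists("rack.npy") else None
def goal(*Ls):
    s=r.sense();R0=R.from_quat(s["ee_rot"]);a=p[2]
    c,sn=np.cos(a),np.sin(a)
    # tool y along rack +y, tool x toward robot, z down
    Rg=R.from_matrix(np.array([[-c,-sn,0],[-sn,c,0],[0,0,-1]]).T)
    M=np.array([[c,-sn],[sn,c]])
    l=M.T@(s["ee_pos"][:2]-p[:2])*1000
    F=s["wrist_force"];print("t",round(s["time_s"],2),"TCP rack mm",l.round(1),round(s["ee_pos"][2]*1000,1),"F rack",(M.T@F[:2]).round(1),F[2].round(1),"op",round(s["opening"],2))
    for L in Ls:
        w=rack(p,L)[0]
        print(L,"world",w.round(3),"shift",(R0.inv().apply(w-s["ee_pos"])*1000).round(1),"rot",np.degrees((R0.inv()*Rg).as_rotvec()).round(1))
E
python3 -c "
from h import *
goal((-85,0,230),(-85,0,110))"
```

```text
t 0.15 TCP rack mm [-318.8  533.3] 230.7 F rack [ 0.6 -0.1] -0.7 op 1.0
(-85, 0, 230) world [ 0.464 -0.013  0.23 ] shift [-441.  -380.2    1.1] rot [ -0.1  -0.  -25.6]
(-85, 0, 110) world [ 0.464 -0.013  0.11 ] shift [-441.  -380.1  121.1] rot [ -0.1  -0.  -25.6]
```

>>> carry_out:
  moves:
    - [-25,-22,0,0,0,-2,0]
    - [-60,-52,0,0,0,-5,0]
    - [-97,-84,0,0,0,-8,0]
    - [-135,-116,0,0,0,-11,0]
    - [-173,-149,0,0,0,-14,0]
    - [-211,-182,0,0,0,-17,0]
    - [-240,-207,0,0,0,-20,0]
    - [-260,-224,0,0,0,-22,0]

```text
time_s: 1.15
ee_pos: [0.3469, 0.1939, 0.2312]
ee_rot: [-0.02, 1.0, -0.0, 0.0]
wrist_force: [-0.0, -0.4, 0.7]
opening: -0.005
```

```bash
python3 -c "
from h import *
goal((-85,0,230),(-85,0,110))"
```

```text
t 1.15 TCP rack mm [-180.4  217.7] 231.2 F rack [-0.1 -0.4] 0.7 op -0.0
(-85, 0, 230) world [ 0.464 -0.013  0.23 ] shift [-108.8 -211.3    1.2] rot [-0.   0.  -3.6]
(-85, 0, 110) world [ 0.464 -0.013  0.11 ] shift [-108.8 -211.3  121.2] rot [-0.   0.  -3.6]
```

>>> carry_out:
  moves:
    - [-20,-40,0,0,0,-1,0]
    - [-45,-88,0,0,0,-2,0]
    - [-70,-136,0,0,0,-3,0]
    - [-95,-184,0,0,0,-3.6,0]
    - [-109,-211,0,0,0,-3.6,0]
    - [-109,-211,40,0,0,-3.6,0]
    - [-109,-211,80,0,0,-3.6,0]
    - [-109,-211,80,0,0,-3.6,0]

```text
time_s: 2.15
ee_pos: [0.4617, -0.011, 0.1483]
ee_rot: [-0.051, 0.999, 0.001, -0.003]
wrist_force: [0.6, -0.4, -0.4]
opening: 0.003
```

```bash
python3 - <<'E'
from h import *
goal((-85,0,112),(-45,0,112),(-5,0,112))
cv2.imwrite("pics/w1.png",r.get_image("wrist")[:,:,::-1])
a=r.get_image("scene")[:,:,::-1];cv2.imwrite("pics/s1.png",cv2.resize(a[120:280,200:440],None,fx=3.3,fy=3.3,interpolation=cv2.INTER_CUBIC))
E
```

```text
t 2.15 TCP rack mm [-87.    2.2] 148.3 F rack [ 0.5 -0.4] -0.4 op 0.0
(-85, 0, 112) world [ 0.464 -0.013  0.112] shift [-2.2 -2.3 36.3] rot [ 0.1 -0.4  0. ]
(-45, 0, 112) world [ 0.504 -0.009  0.112] shift [-42.2  -2.3  36. ] rot [ 0.1 -0.4  0. ]
(-5, 0, 112) world [ 0.543 -0.005  0.112] shift [-82.2  -2.3  35.7] rot [ 0.1 -0.4  0. ]
```

View pics/w1.png

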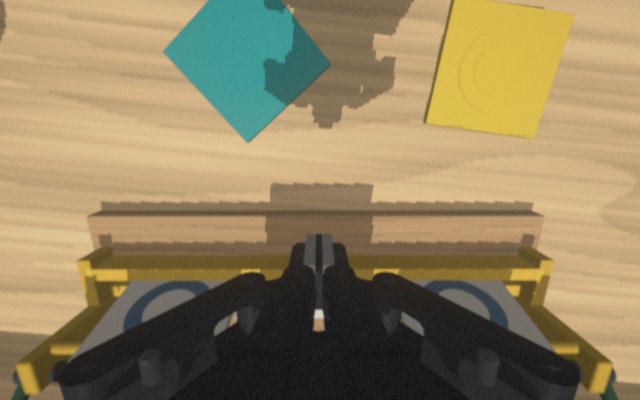

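View pics/s1.png

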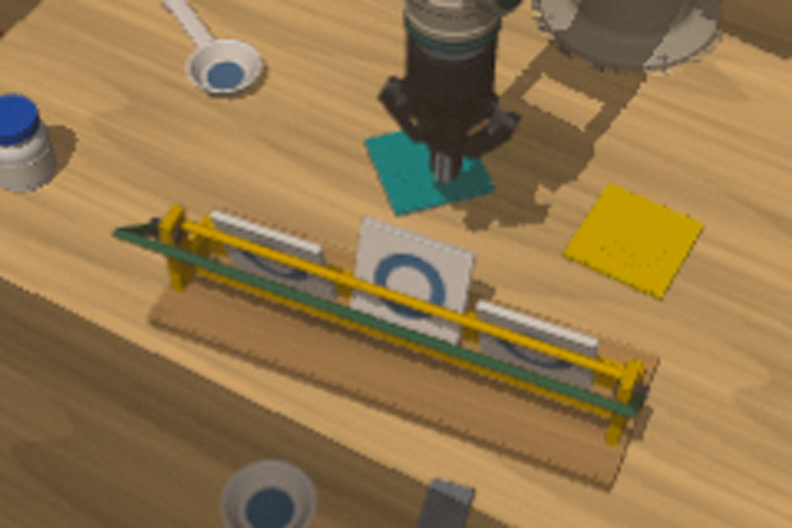

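The fingers are on the tile's mid-line and clear of it. Next I'll descend and approach.

>>> carry_out:
  moves:
    - [0,-2,18,0,0,0,0]
    - [0,-2,36,0,0,0,0]
    - [-10,-2,36,0,0,0,0]
    - [-22,-2,36,0,0,0,0]
    - [-30,-2,36,0,0,0,0]
    - [-35,-2,36,0,0,0,0]
    - [-40,-2,36,0,0,0,0]
    - [-45,-2,36,0,0,0,0]

```text
time_s: 3.25
ee_pos: [0.5088, -0.0085, 0.1153]
ee_rot: [-0.051, 0.999, 0.0, -0.0]
wrist_force: [0.1, -0.6, -0.4]
opening: -0.003
```

```bash
python3 - <<'E'
from h import *
goal((-5,0,112),(2,0,112))
a=r.get_image("scene")[:,:,::-1];cv2.imwrite("pics/s2.png",cv2.resize(a[120:280,200:440],None,fx=3.3,fy=3.3,interpolation=cv2.INTER_CUBIC))
E
```

```text
t 3.25 TCP rack mm [-39.9  -0. ] 115.3 F rack [ 0.1 -0.6] -0.4 op -0.0
(-5, 0, 112) world [ 0.543 -0.005  0.112] shift [-34.9   0.    3.3] rot [ 0. -0.  0.]
(2, 0, 112) world [ 0.55  -0.004  0.112] shift [-41.9   0.    3.3] rot [ 0. -0.  0.]
```

View pics/s2.png

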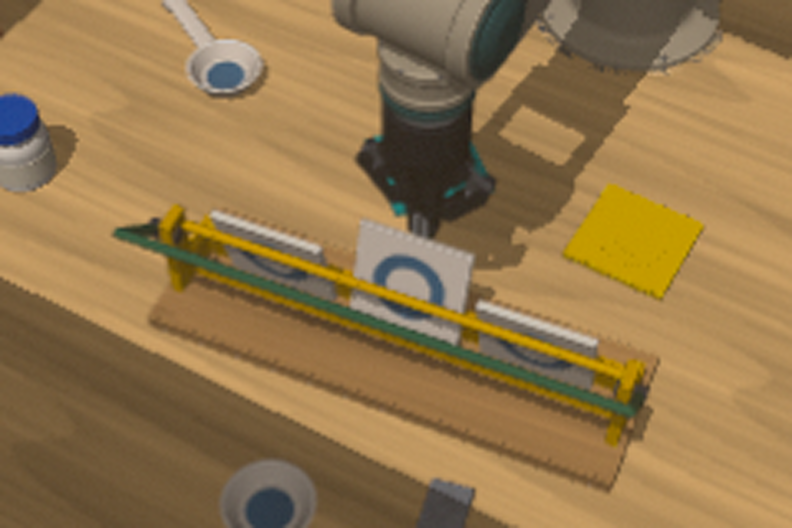

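The tips are just behind the tile's top and in contact or nearly so. I'll push slowly.

>>> carry_out:
  moves:
    - [-4,0,1,0,0,0,0]
    - [-8,0,2,0,0,0,0]
    - [-12,0,2,0,0,0,0]
    - [-16,0,2,0,0,0,0]
    - [-20,0,2,0,0,0,0]
    - [-24,0,2,0,0,0,0]
    - [-28,0,2,0,0,0,0]
    - [-32,0,2,0,0,0,0]

```text
time_s: 4.3
ee_pos: [0.5407, -0.0053, 0.1133]
ee_rot: [-0.051, 0.999, 0.0, 0.0]
wrist_force: [-1.2, 0.2, 0.8]
opening: 0.002
```

```bash
python3 - <<'E'
from h import *
goal((2,0,112))
a=r.get_image("scene")[:,:,::-1];cv2.imwrite("pics/s3.png",cv2.resize(a[120:280,200:440],None,fx=3.3,fy=3.3,interpolation=cv2.INTER_CUBIC))
E
```

```text
t 4.3 TCP rack mm [-7.8 -0. ] 113.3 F rack [-1.2  0.4] 0.8 op 0.0
(2, 0, 112) world [ 0.55  -0.004  0.112] shift [-9.8  0.   1.3] rot [0. 0. 0.]
```

View pics/s3.png

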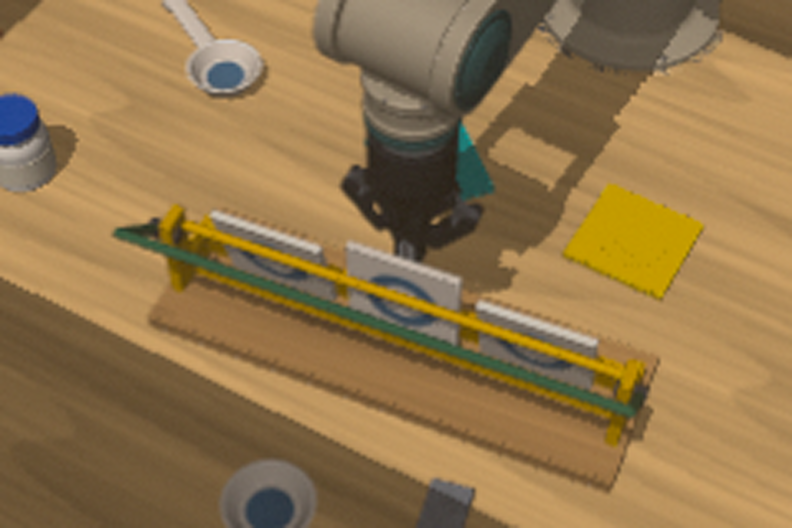

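The tile is now a little past upright, so I'll keep going towards the rail.

>>> carry_out:
  moves:
    - [-3,0,0,0,0,0,0]
    - [-6,0,0,0,0,0,0]
    - [-8,0,0,0,0,0,0]
    - [-9,0,0,0,0,0,0]

```text
time_s: 4.85
ee_pos: [0.5495, -0.0043, 0.1133]
ee_rot: [-0.051, 0.999, 0.0, -0.0]
wrist_force: [-0.0, -0.1, 0.8]
opening: 0.002
```

```bash
python3 - <<'E'
from h import *
goal((2,0,112))
a=r.get_image("scene")[:,:,::-1];cv2.imwrite("pics/s4.png",cv2.resize(a[120:280,200:440],None,fx=3.3,fy=3.3,interpolation=cv2.INTER_CUBIC))
E
```

```text
t 4.85 TCP rack mm [ 1. -0.] 113.3 F rack [-0.  -0.1] 0.8 op 0.0
(2, 0, 112) world [ 0.55  -0.004  0.112] shift [-1.   0.   1.3] rot [ 0. -0.  0.]
```

View pics/s4.png

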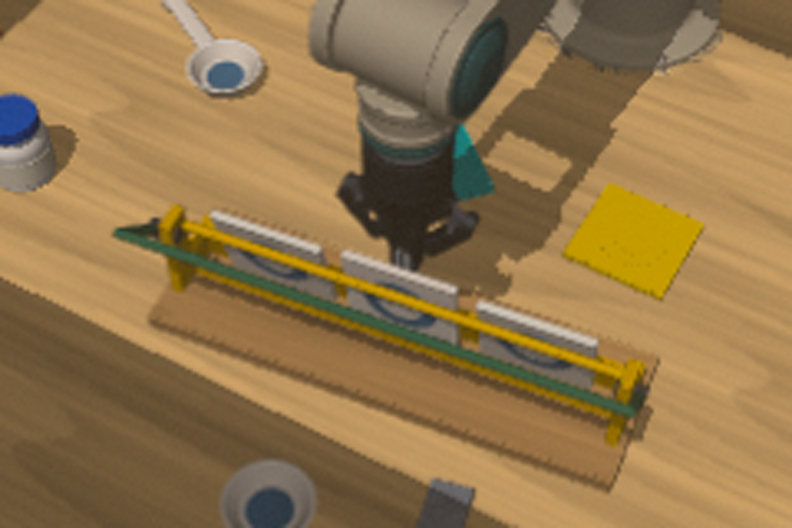

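Tile a's top edge is about 1.5 px (roughly 3–4 mm) short of the line of the other two. I'll push on a few mm and watch the force.

>>> carry_out:
  moves:
    - [-1,0,0,0,0,0,0]
    - [-2,0,0,0,0,0,0]
    - [-3,0,0,0,0,0,0]
    - [-3,0,0,0,0,0,0]

```text
time_s: 5.4
ee_pos: [0.5521, -0.0041, 0.1131]
ee_rot: [-0.051, 0.999, 0.0, -0.0]
wrist_force: [-3.2, 0.0, 0.0]
opening: -0.006
```

```bash
python3 - <<'E'
from h import *
goal((2,0,112))
a=r.get_image("scene")[:,:,::-1];cv2.imwrite("pics/s5.png",cv2.resize(a[165:245,245:405],None,fx=5,fy=5,interpolation=cv2.INTER_CUBIC))
E
```

```text
t 5.4 TCP rack mm [ 3.7 -0. ] 113.1 F rack [-3.2  0.4] 0.0 op -0.01
(2, 0, 112) world [ 0.55  -0.004  0.112] shift [1.7 0.  1.1] rot [ 0. -0.  0.]
```

View pics/s5.png

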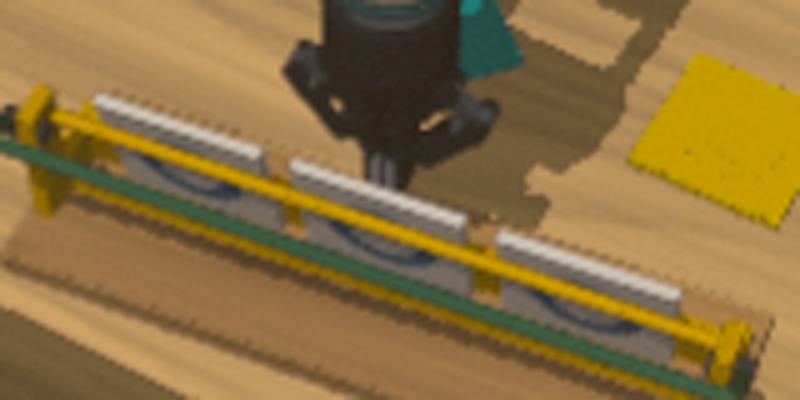

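The line of the three tops is now straight and the force rose to 3 N, so the tile is on the rail. I'll back off and go up.

>>> carry_out:
  moves:
    - [5,0,0,0,0,0,0]
    - [15,0,0,0,0,0,0]
    - [30,0,0,0,0,0,0]
    - [40,0,-20,0,0,0,0]
    - [40,0,-60,0,0,0,0]
    - [40,0,-100,0,0,0,0]
    - [40,0,-135,0,0,0,0]
    - [40,0,-135,0,0,0,0]

```text
time_s: 6.45
ee_pos: [0.5134, -0.0083, 0.2519]
ee_rot: [-0.051, 0.999, -0.0, 0.004]
wrist_force: [-1.0, 0.1, 0.3]
opening: 0.003
```

```bash
python3 - <<'E'
from h import *
goal((130,0,250),(130,0,140))
for n,b in (("scene",(165,245,245,405)),("top",(140,220,245,405))):
    a=r.get_image(n)[:,:,::-1];cv2.imwrite(f"pics/{n}6.png",cv2.resize(a[b[0]:b[1],b[2]:b[3]],None,fx=5,fy=5,interpolation=cv2.INTER_CUBIC))
E
```

```text
t 6.45 TCP rack mm [-35.3  -0.3] 251.9 F rack [-1.   0.2] 0.3 op 0.0
(130, 0, 250) world [0.678 0.009 0.25 ] shift [-1.653e+02  1.000e-01  3.100e+00] rot [-0.1  0.4  0. ]
(130, 0, 140) world [0.678 0.009 0.14 ] shift [-164.5    0.3  113.1] rot [-0.1  0.4  0. ]
```

View pics/scene6.png

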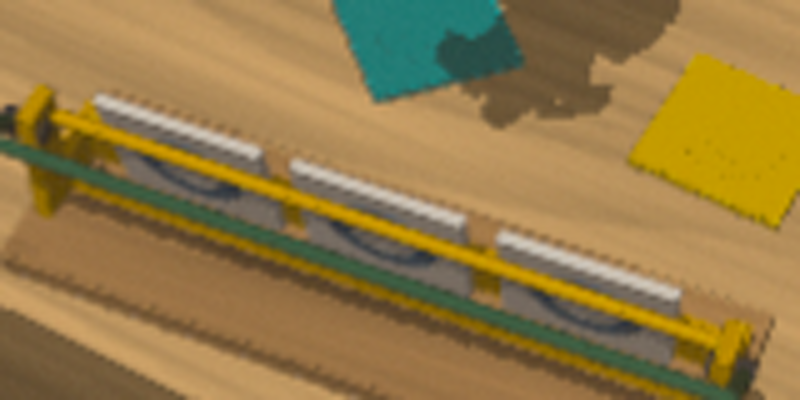

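View pics/top6.png

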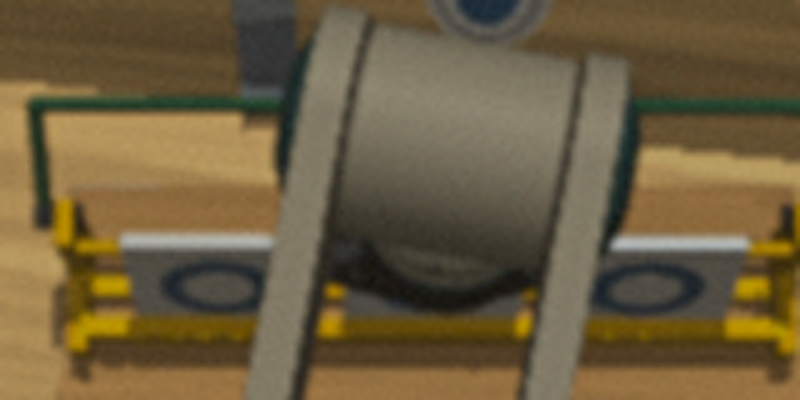

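Tile a now leans on the rail in line with the others. Next I'll go over and behind the keeper bar.

>>> carry_out:
  moves:
    - [-20,0,0,0,0,0,0]
    - [-60,0,0,0,0,0,0]
    - [-105,0,0,0,0,0,0]
    - [-145,0,0,0,0,0,0]
    - [-165,0,0,0,0,0,0]
    - [-168,0,20,0,0,0,0]
    - [-168,0,60,0,0,0,0]
    - [-168,0,75,0,0,0,0]

```text
time_s: 7.55
ee_pos: [0.6773, 0.0089, 0.168]
ee_rot: [-0.051, 0.999, 0.0, -0.004]
wrist_force: [0.0, -0.3, -0.4]
opening: 0.0
```

```bash
python3 - <<'E'
from h import *
goal((130,0,140),(120,0,140))
a=r.get_image("scene")[:,:,::-1];cv2.imwrite("pics/s7.png",cv2.resize(a[120:280,200:440],None,fx=3.3,fy=3.3,interpolation=cv2.INTER_CUBIC))
E
```

```text
t 7.55 TCP rack mm [129.5   0.3] 168.0 F rack [-0.  -0.3] -0.4 op 0.0
(130, 0, 140) world [0.678 0.009 0.14 ] shift [-0.7 -0.3 28. ] rot [ 0.1 -0.4  0. ]
(120, 0, 140) world [0.668 0.008 0.14 ] shift [ 9.3 -0.3 28.1] rot [ 0.1 -0.4  0. ]
```

View pics/s7.png

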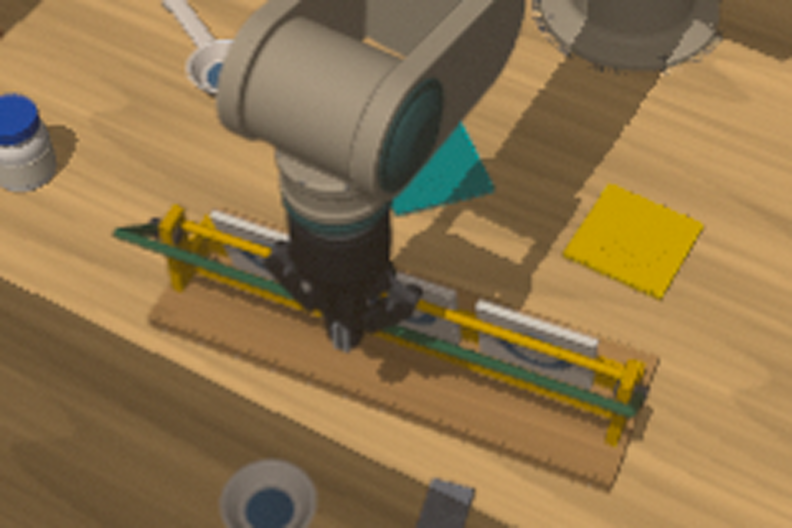

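>>> carry_out:
  moves:
    - [0,0,15,0,0,0,0]
    - [0,0,30,0,0,0,0]
    - [6,0,30,0,0,0,0]
    - [12,0,30,0,0,0,0]
    - [18,0,30,0,0,0,0]
    - [24,0,30,0,0,0,0]
    - [30,0,30,0,0,0,0]
    - [36,0,30,0,0,0,0]

```text
time_s: 8.6
ee_pos: [0.6451, 0.0053, 0.1461]
ee_rot: [-0.051, 0.999, -0.0, 0.003]
wrist_force: [2.6, 0.7, 2.6]
opening: -0.002
```

```bash
python3 - <<'E'
from h import *
goal((60,0,150),(35,0,150))
a=r.get_image("scene")[:,:,::-1];cv2.imwrite("pics/s8.png",cv2.resize(a[120:280,200:440],None,fx=3.3,fy=3.3,interpolation=cv2.INTER_CUBIC))
E
```

```text
t 8.6 TCP rack mm [97.2 -0.1] 146.1 F rack [2.6 0.4] 2.6 op -0.0
(60, 0, 150) world [0.608 0.002 0.15 ] shift [37.2  0.1 -4.1] rot [-0.   0.4  0. ]
(35, 0, 150) world [ 0.583 -0.001  0.15 ] shift [62.2  0.1 -4.3] rot [-0.   0.4  0. ]
```

View pics/s8.png

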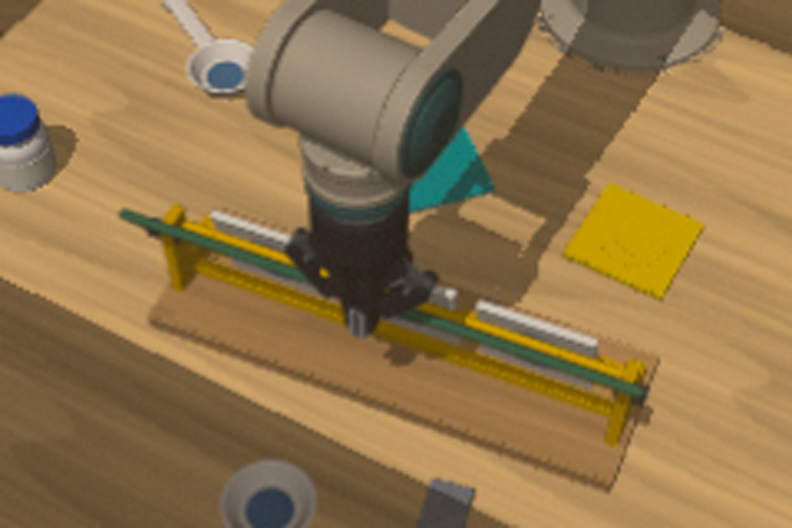

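The bar is being pushed up at about 2.6 N. I'll carry on past upright and stay above the tile tops.

>>> carry_out:
  moves:
    - [6,0,0,0,0,0,0]
    - [12,0,-2,0,0,0,0]
    - [18,0,-4,0,0,0,0]
    - [24,0,-6,0,0,0,0]
    - [30,0,-7,0,0,0,0]
    - [36,0,-7,0,0,0,0]
    - [42,0,-7,0,0,0,0]
    - [48,0,-7,0,0,0,0]

```text
time_s: 9.65
ee_pos: [0.5956, 0.0004, 0.1502]
ee_rot: [-0.051, 0.999, 0.0, -0.0]
wrist_force: [-0.0, -0.0, -1.2]
opening: -0.002
```

```bash
python3 - <<'E'
from h import *
goal((35,0,150))
a=r.get_image("scene")[:,:,::-1];cv2.imwrite("pics/s9.png",cv2.resize(a[120:280,200:440],None,fx=3.3,fy=3.3,interpolation=cv2.INTER_CUBIC))
E
```

```text
t 9.65 TCP rack mm [47.4 -0. ] 150.2 F rack [-0.1 -0. ] -1.2 op -0.0
(35, 0, 150) world [ 0.583 -0.001  0.15 ] shift [12.4  0.   0.2] rot [ 0. -0.  0.]
```

View pics/s9.png

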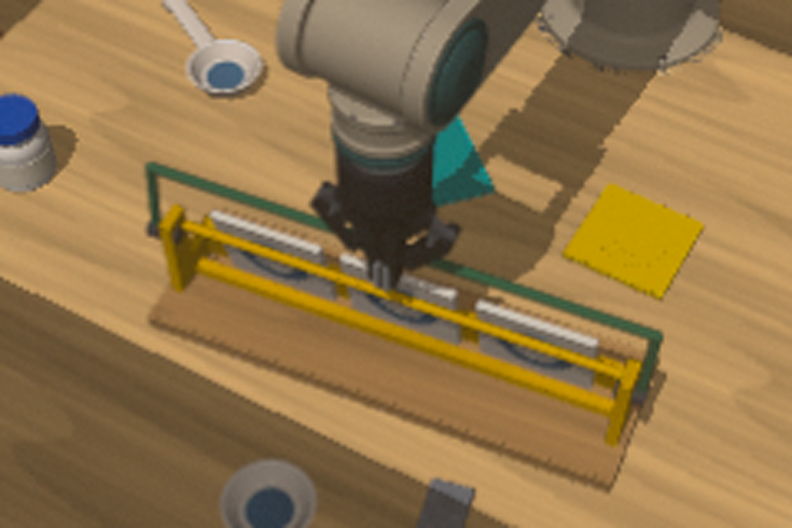

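The bar is past upright with no force on the fingers, so it is probably falling. I'll follow it a little way, then go up.

>>> carry_out:
  moves:
    - [5,0,0,0,0,0,0]
    - [10,0,-2,0,0,0,0]
    - [14,0,-3,0,0,0,0]
    - [14,0,-3,0,0,0,0]

```text
time_s: 10.2
ee_pos: [0.5821, -0.001, 0.1535]
ee_rot: [-0.051, 0.999, 0.0, 0.0]
wrist_force: [-0.2, 0.1, -0.4]
opening: -0.0
```

```bash
python3 - <<'E'
from h import *
goal((35,0,150))
a=r.get_image("scene")[:,:,::-1];cv2.imwrite("pics/s10.png",cv2.resize(a[120:280,200:440],None,fx=3.3,fy=3.3,interpolation=cv2.INTER_CUBIC))
E
```

```text
t 10.2 TCP rack mm [33.8 -0. ] 153.5 F rack [-0.2  0.2] -0.4 op -0.0
(35, 0, 150) world [ 0.583 -0.001  0.15 ] shift [-1.2  0.   3.5] rot [0. 0. 0.]
```

View pics/s10.png

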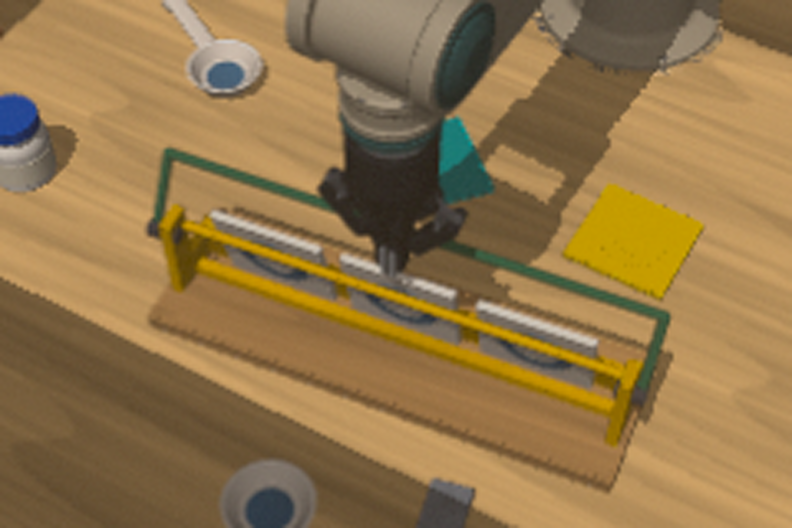

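>>> carry_out:
  moves:
    - [0,0,0,0,0,0,0]
    - [0,0,0,0,0,0,0]
    - [0,0,0,0,0,0,0]
    - [0,0,0,0,0,0,0]
    - [0,0,0,0,0,0,0]
    - [0,0,0,0,0,0,0]

```text
time_s: 11.0
ee_pos: [0.5822, -0.001, 0.1533]
ee_rot: [-0.051, 0.999, 0.0, -0.0]
wrist_force: [-0.1, -0.4, -0.2]
opening: 0.001
```

```bash
python3 - <<'E'
from h import *
goal((35,0,150))
a=r.get_image("scene")[:,:,::-1];cv2.imwrite("pics/s11.png",cv2.resize(a[120:280,200:440],None,fx=3.3,fy=3.3,interpolation=cv2.INTER_CUBIC))
E
```

```text
t 11.0 TCP rack mm [33.9 -0. ] 153.3 F rack [-0.1 -0.4] -0.2 op 0.0
(35, 0, 150) world [ 0.583 -0.001  0.15 ] shift [-1.1  0.   3.3] rot [ 0. -0.  0.]
```

View pics/s11.png

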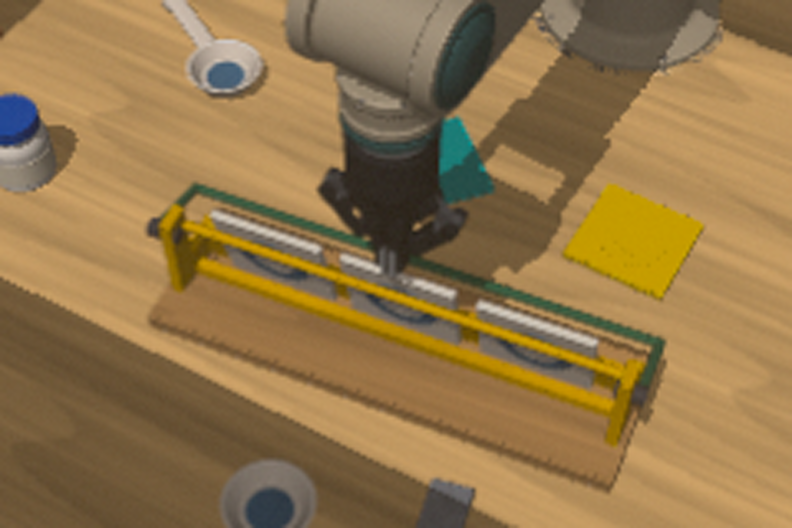

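The bar is falling on by its own weight. I'll rise straight up and clear.

>>> carry_out:
  moves:
    - [0,0,-20,0,0,0,0]
    - [0,0,-50,0,0,0,0]
    - [0,0,-90,0,0,0,0]
    - [0,0,-120,0,0,0,0]
    - [0,0,-130,0,0,0,0]
    - [0,0,-130,0,0,0,0]
    - [0,0,-130,0,0,0,0]
    - [0,0,-130,0,0,0,0]

```text
time_s: 12.05
ee_pos: [0.5819, -0.001, 0.2818]
ee_rot: [-0.051, 0.999, 0.0, -0.001]
wrist_force: [-0.3, 0.2, 0.4]
opening: 0.001
```

>>> carry_out:
  moves:
    - [20,30,0,0,0,0,0]
    - [45,70,0,0,0,0,0]
    - [70,115,0,0,0,0,0]
    - [95,160,0,0,0,0,0]
    - [120,205,0,0,0,0,0]
    - [135,235,0,0,0,0,0]
    - [140,245,0,0,0,0,0]
    - [140,245,0,0,0,0,0]

```text
time_s: 13.05
ee_pos: [0.4179, 0.2284, 0.283]
ee_rot: [-0.051, 0.999, -0.0, -0.0]
wrist_force: [0.7, -0.6, -0.1]
opening: -0.002
```

```bash
python3 - <<'E'
from h import *
goal((35,0,150))
B={"scene":(165,265,230,410),"top":(140,240,235,425)}
for n,b in B.items():
    a=r.get_image(n)[:,:,::-1].copy();cv2.imwrite(f"pics/{n}12f.png",a)
    P={}
    for th in (2.62,2.4,2.2):
        q=th-.785;x=42-75*np.sin(q);z=105+75*np.cos(q)
        print(n,th,((proj(n,rack(p,[[x,234,z],[x,0,z],[x,-234,z]]))-[b[2],b[0]])*4.2).round(0).tolist())
    cv2.imwrite(f"pics/{n}12.png",cv2.resize(a[b[0]:b[1],b[2]:b[3]],None,fx=4.2,fy=4.2,interpolation=cv2.INTER_CUBIC))
E
```

```text
t 13.05 TCP rack mm [-106.3  244.9] 283.0 F rack [ 0.7 -0.7] -0.1 op -0.0
(35, 0, 150) world [ 0.583 -0.001  0.15 ] shift [-141. -245.  133.] rot [-0.  -0.   0.1]
scene 2.62 [[711.0, 246.0], [404.0, 143.0], [121.0, 48.0]]
scene 2.4 [[716.0, 230.0], [406.0, 127.0], [120.0, 32.0]]
scene 2.2 [[719.0, 219.0], [405.0, 115.0], [117.0, 20.0]]
top 2.62 [[79.0, 284.0], [405.0, 285.0], [731.0, 287.0]]
top 2.4 [[75.0, 284.0], [405.0, 285.0], [736.0, 286.0]]
top 2.2 [[72.0, 278.0], [406.0, 280.0], [740.0, 281.0]]
```

View pics/scene12.png

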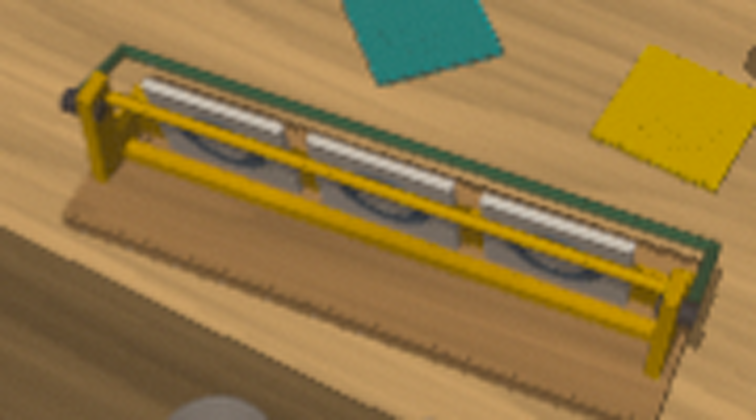

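View pics/top12.png

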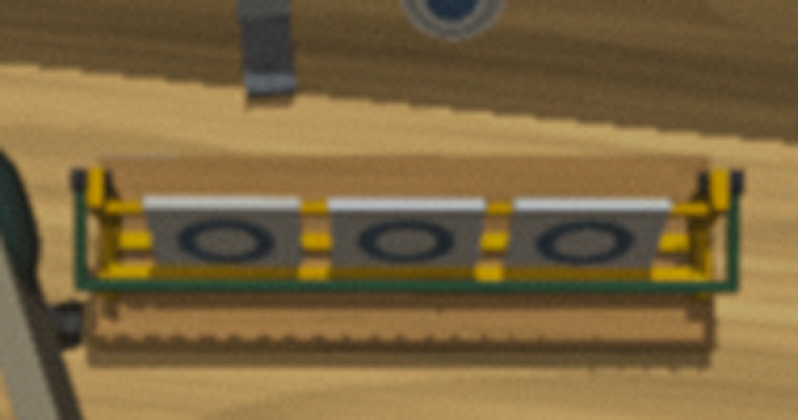

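View pics/top12f.png

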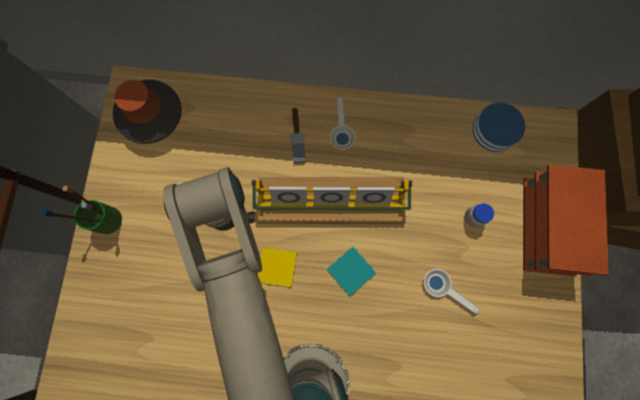

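The bar's ends are at scene crop (715,243)/(122,48) and top crop (79,285)/(733,288), which matches the predicted 2.62 rad. All three tiles are in line. The arm hides the vase in the top view, so I'll check the scene view and that everything is still.

>>> carry_out:
  moves:
    - [0,0,0,0,0,0,0]
    - [0,0,0,0,0,0,0]
    - [0,0,0,0,0,0,0]
    - [0,0,0,0,0,0,0]

```text
time_s: 13.65
ee_pos: [0.418, 0.2284, 0.2833]
ee_rot: [-0.051, 0.999, 0.0, 0.0]
wrist_force: [0.3, -0.2, 0.0]
opening: -0.001
```

```bash
python3 - <<'E'
from h import *
a=r.get_image("scene")[:,:,::-1].copy();b=cv2.imread("pics/scene12f.png")
d=cv2.absdiff(cv2.GaussianBlur(a,(5,5),0),cv2.GaussianBlur(b,(5,5),0));print(d[165:265,230:410].max())
cv2.imwrite("pics/s13.png",a);goal()
E
```

```text
7
t 13.7 TCP rack mm [-106.2  244.8] 283.3 F rack [ 0.  -0.8] 0.3 op 0.0
```

View pics/s13.png

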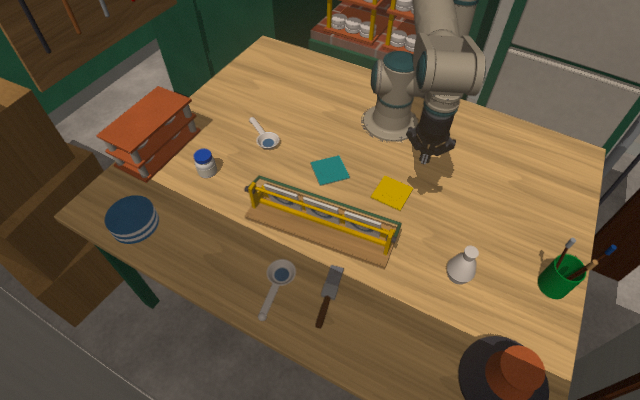

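Everything is at rest. The vase (463,264), jar, spoon rests and brush are where they were, and the arm is clear, so I'm handing in.

```bash
python3 -c "
from station import r
print(r.job_done())"
```

```text
the job is handed in; nothing more can be done
None
```

The job is handed in after about 14 s of the 48 s allowed. I pushed the middle tile back with closed fingers until its top lined up with the other two and the force rose to about 3 N against the rail. Then I pushed the keeper bar from behind past upright (about 3.7 N at most in the readings), and it fell the rest of the way in front of the tiles.

- **Keeper:** in the last pictures it matches the predicted fully-down position (2.62 rad) to about 1 px in both views.
- **Tiles:** all three lean on the rail in one line.
- **Everything else:** nothing was moving around the rack, the other objects look to be where they were, and the gripper was clear of everything.

Tile places b and c fitted about 5–7 mm nearer the rack's middle than the nominal ±135 mm, which made no difference to the job. No check failed.

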